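# Isolate a camera test chamber and hold its sprung cover just below the balance point

### The arm

A 6-joint arm with a two-finger parallel gripper is mounted at the origin on a cart in front of the work surface, level with it; the furniture and walls round the work are solid. World frame = base frame: x ahead of the robot, y to its left, z up, the work surface at z = 0. Lengths are in m, angles in degrees, forces in N, time in s.
With the tool pointing down it reaches from about 0.3 to 0.75 m from the base axis. Payload 8.5 kg.
Tool frame: the origin (TCP) lies at the very end of the fingers, on their centre line; the grasp point (between the pads) lies 19 mm behind it (env.grip_depth is the z of the grasp point in the tool frame, in m); z points along the fingers, y is the direction in which the jaws open and shut (so a half turn about z gives the same grasp; the last joint's range is limited). The gripper opens to 85 mm and grips with 20 to 120 N. Pads are 22 mm wide; open, the fingers measure 114 mm over their backs; the gripper's body (76 mm by 85 mm) begins 54 mm behind the grasp point. The pads swing forward as they close: fully open they stand 13 mm farther back than shut.
Start: joints at [58.711, 21.807, 74.336, -0, 83.858, -12.336], TCP at [0.179, 0.52, 0.231] pointing down, gripper open.
Joint ranges: [-178.18, 178.18], [-50.72, 133.34], [12.68, 142.11], [-81.47, 261.47], [9.98, 163.14], [-165.26, 165.26]. Speed limits (degrees/s): [136.94, 136.94, 180, 180, 180, 180].

### API

Orientations are given as a 3x3 rotation matrix whose columns are the frame's x, y, z axes.
In Python, from rig import env gives the robot as it stands.
- The arm moves only by the tool apply_moves, never from a script. Its argument "plan" is a list of rows, each an object of numbers: "tx", "ty", "tz": the shift along the world's x, y, z in mm; "rx", "ry", "rz": the turn, a rotation vector about the world's x, y, z in rad; "jaw": the opening, from -1 (shut) to 1 (fully open). A call has 1 to 12 rows; each row is the pose to reach, as a shift and turn from the pose measured when the call began; what a row does not reach only later rows make up. A row lasts 1/10 s, in which the tool goes at most 50 mm and 8.59 degrees, less where a joint would pass 70% of its speed; a pose out of reach is approached as far as the arm can. A call with a gripper value outside its range is refused whole. The fingers move at their own pace and stop on an object; "grip_force" is the grip in N (left out, the last holds). Time passes only in rows, so rows that repeat a pose let the fingers close. It gives the time, the measured TCP pose, the force and the opening at its end, in the units of the state.
- env.observe(): the state, without advancing time (a new reading comes with each control period).
- env.get_image(name): name is "scene" or "top"; returns a dict with "image" (480x640x3 uint8, red, green, blue), "intrinsics" (3x3 intrinsics, pixels), "world_from_camera" (4x4, takes a point from camera to world coordinates). Camera axes: x right, y up, looking along -z (the intrinsics and any distortion apply to the point x, -y, -z); pixel columns grow to the right and rows downward; lengths in m; the calibration is good to about 2 mm. A picture is of the moment at which its call begins. There is no depth.
- env.close_job(): hands the job in, once; it reports no verdict.
The state is a dict: "time_s": time; "q": joint angles; "qvel": joint speeds; "joint_efforts": joint torques, N m; "position": TCP position; "tool_rot": TCP orientation; "ft_force": force on the tool from outside, world axes, zero at the start; "wrist_torque": the same for the moment, N m; "grip_width": finger opening in m.
Only numpy, scipy, OpenCV 4.12 (cv2) and the standard library are available. Lean on these libraries where they do the work, as an engineer would, in place of code of your own. Each camera call takes 0.05 s, during which the arm holds its last target.

### The job

Turn the red handle of the power isolator from on to off. Only then raise the test chamber's blue cover (it has a steel bar handle) well past its balance point (the red mark, where the hinge springs take over), and ease it back down into the green band just below that mark, never letting it fly open or fall. Finish while still holding the cover with the fingers, steady in the green band, ready for the spring check, and leave the things standing around undisturbed.

Things in the scene. Friction and masses are not known exactly. Their poses are not given: they have to be found in the camera images.
- isolator_handle (a joint): angle of the red isolator handle: 1.05 rad = on stop (start), 0 = off stop. Seen from above it turns anticlockwise from on to off, about the vertical through the isolator's centre. Snap action: past half way (0.525) it is drawn on to the nearer stop; takes about 0.12 N m
- isolator_grip (a point): grip point of the red isolator handle, on its turning axis, 88 mm above the bench, 15 mm under the handle's top; x lies along the handle (a bar 58 mm long, 14 mm wide across y, 34 mm high, standing on a 7 mm disc whose top is 70 mm above the bench), z up; it turns with the handle
- isolator: power isolator: grey enclosure 95 x 95 x 56 mm fixed to the bench, yellow plate on top; origin at the centre of its underside, z up. The handle lies along its x axis when off; a green dot at its -x edge marks where the handle's white line points when off, a red dot where it points when on
- chamber: test chamber: open grey steel box 170 (x) x 220 (y) x 90 mm fixed to the bench, a camera board inside; origin at the centre of its underside, z up, the cover's bar handle on its -x side. On each y side a curved scale beside the cover shows the cover's angle by a black pointer: green band from 0.48 to 0.68 rad, red mark at the balance point 0.75 rad, white elsewhere
- cover_hinge (a point): middle of the cover's hinge axis, 98 mm above the bench, on the chamber's +x rim; axes are the chamber's, the hinge runs along y
- cover (a joint): angle of the blue cover with clear window: 0 = shut, level (start), 1.25 rad = fully open stop. Torsion springs on the hinge balance its weight at 0.75 rad (43 degrees): below that it falls shut by itself, above it it rises to the stop by itself; the push needed at the bar is about 1.4 N up when shut, about 0.6 N up in the green band, nothing at 0.75, about 2.3 N down at the open stop
- cover_bar (a point): middle of the grip of the bar handle: a straight round bar 12 mm in diameter, 140 mm long parallel to the hinge (y), 217 mm from the hinge axis in the plane of the cover, so 98 mm above the bench when shut; the gap between bar and the cover's front edge is 36 mm clear. The bar can turn between gripping fingers, so the hand need not tilt with the cover; axes turn with the cover
- flux_bottle: bystander: white dispensing bottle with red needle cap, 44 mm wide, 140 mm tall, loose; origin under its centre
- loose_camera: bystander: white camera back shell with green board and coloured leads, 127 x 74 x 32 mm, loose; origin under its centre

How it is judged:
By the outcome, as a careful person would: the job done as asked, in the order asked, and still so for the second after the job is handed in, while the arm keeps its last pose, push and grip.
It also fails if it takes over 54 s, if anything falls off the work surface, if the arm or the gripper's body presses on something with over 40 N, if the wrist force passes 120 N, or if a joint passes its speed limit or range.

## Working session

There is one attempt and no reset: what is moved stays moved. The work goes in short steps, Python scripts to look and compute and a tool call to move; the robot and the scene stay as the last step left them, time stands still between calls to the robot, and variables do not carry over. Pictures are saved under pics/ and viewed, and the job is handed in when it is done.

Besides the shell and the picture viewer there is one more tool, called after "Call:" by a JSON object that holds its "method" and its "body". apply_moves: Moves the arm, as the interface text tells. Its arguments: {"type":"object","properties":{"plan":{"type":"array","items":{"type":"object","properties":{"tx":{"type":"number"},"ty":{"type":"number"},"tz":{"type":"number"},"rx":{"type":"number"},"ry":{"type":"number"},"rz":{"type":"number"},"jaw":{"type":"number"}}}},"grip_force":{"type":"number"}},"required":["plan"]}

```bash
mkdir -p pics; ls; python3 - <<'E'
from rig import env
import cv2
for n in("scene","top"):
    d=env.get_image(n); cv2.imwrite(f"pics/{n}0.png",d["image"][:,:,::-1]); print(n,d["intrinsics"],d["world_from_camera"])
print(env.observe())
print(env.grip_depth,[k for k in d])
E
```

```text
pics
scene [[602.62076482   0.         310.53843004]
 [  0.         602.62076482 250.40696501]
 [  0.           0.           1.        ]] [[ 0.42136101 -0.4924535   0.76154084  1.74926505]
 [ 0.90655542  0.20580922 -0.3685103  -0.52950003]
 [ 0.02474206  0.84565484  0.53315637  0.95008803]
 [ 0.          0.          0.          1.        ]]
top [[515.99776602   0.         323.42487616]
 [  0.         515.99776602 241.40563058]
 [  0.           0.           1.        ]] [[ 0.02461809  0.98376317 -0.17777508  0.32649484]
 [-0.99942264  0.02838447  0.01867371  0.07294625]
 [ 0.02341656  0.17721273  0.98389395  1.3399631 ]
 [ 0.          0.          0.          1.        ]]
{'time_s': 0.1, 'q': array([ 5.87106710e+01,  2.18362912e+01,  7.43796284e+01, -1.92851498e-03,
        8.38585547e+01, -1.23353869e+01]), 'qvel': array([ 0.03960762, -0.05218522, -0.16925919,  0.02718265, -0.02835478,
        0.11658556]), 'joint_efforts': array([ 4.11017056e-03, -4.49221087e+01, -2.31659317e+01, -1.33342382e-04,
        3.62208819e-03, -4.00702021e-06]), 'position': array([0.17850794, 0.51994061, 0.23078599]), 'tool_rot': array([[-9.45781079e-01,  3.24804144e-01, -6.46476734e-04],
       [ 3.24804695e-01,  9.45780438e-01, -1.12815021e-03],
       [ 2.44997184e-04, -1.27696181e-03, -9.99999155e-01]]), 'ft_force': array([-0.04020758, -0.1658186 , -0.53680945]), 'wrist_torque': array([-0.04631667,  0.0011891 ,  0.04553609]), 'grip_width': 0.08503648226724642}
-0.0187 ['image', 'intrinsics', 'world_from_camera']
```

View pics/scene0.png

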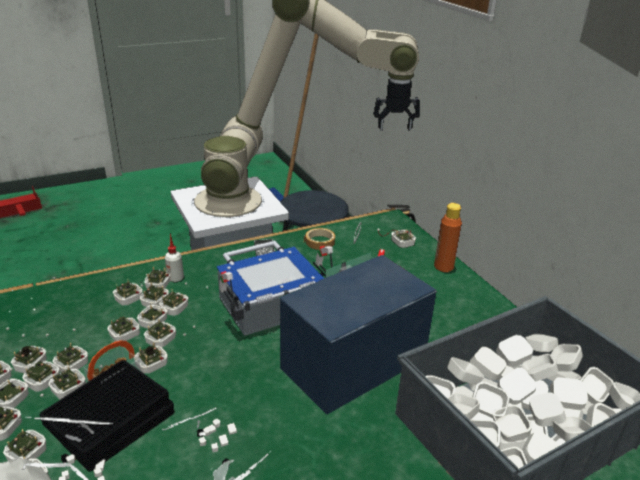

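View pics/top0.png

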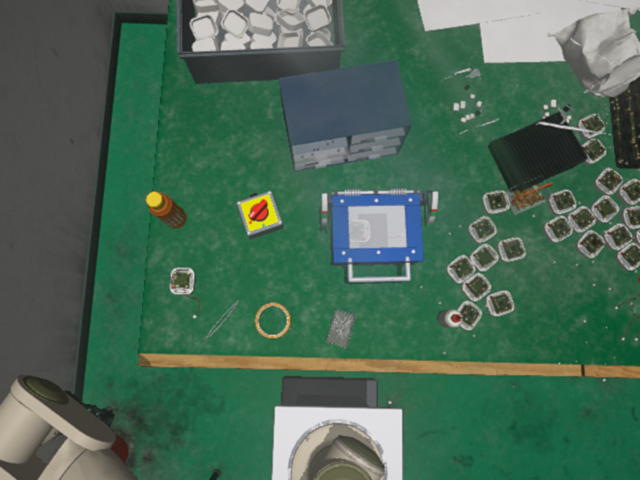

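```bash
cat > h.py <<'E'
import numpy as np,cv2
from rig import env
def ray(d,u,v,z):
    K=d["intrinsics"];T=d["world_from_camera"]
    r=np.linalg.inv(K)@[u,v,1]; r=T[:3,:3]@(r*[1,-1,-1]); o=T[:3,3]
    return o+r*(z-o[2])/r[2]
def proj(d,p):
    K=d["intrinsics"];T=d["world_from_camera"]
    c=T[:3,:3].T@(np.array(p)-T[:3,3]); c=c*[1,-1,-1]; q=K@c; return q[:2]/q[2]
def crop(d,u0,v0,u1,v1,s,name):
    im=d["image"][v0:v1,u0:u1,::-1]
    cv2.imwrite(name,cv2.resize(im,None,fx=s,fy=s,interpolation=cv2.INTER_CUBIC))
E
python3 - <<'E'
from h import *
d=env.get_image("top")
crop(d,225,180,295,245,8,"pics/iso.png")
crop(d,310,180,450,290,5,"pics/ch.png")
E
```

```text
(no output)
```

View pics/iso.png

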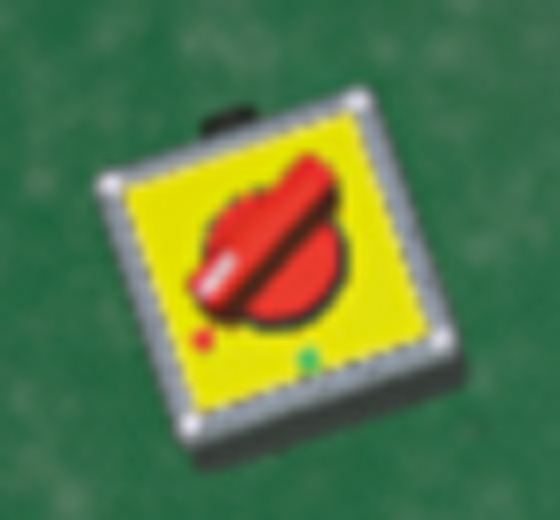

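View pics/ch.png

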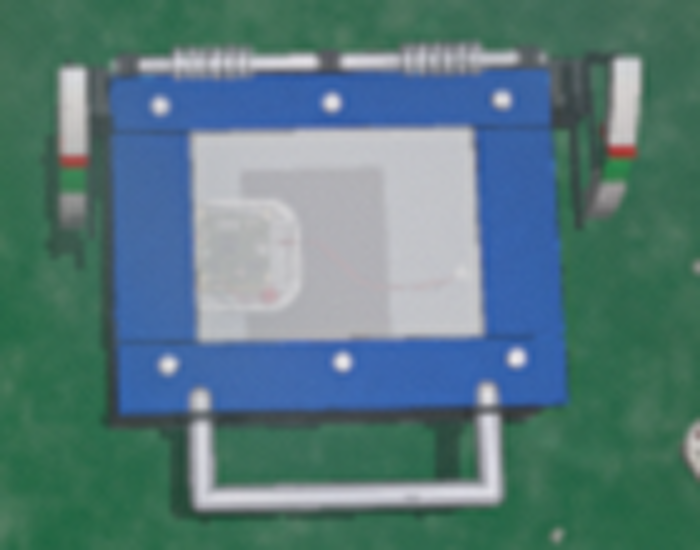

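```bash
python3 - <<'E'
from h import *
d=env.get_image("top")
f=lambda x,y,s,u0,v0,z: ray(d,u0+(x+.5)/s-.5,v0+(y+.5)/s-.5,z)
C=[f(*p,8,225,180,.057) for p in[(358,98),(108,185),(190,428),(442,340)]]
for c in C: print(c.round(4))
print("ctr",np.mean(C,0)); 
g=f(308,360,8,225,180,.06);r=f(204,340,8,225,180,.06);c=np.mean(C,0)
print("green",g,np.degrees(np.arctan2(*(g-c)[1::-1])),"red",np.degrees(np.arctan2(*(r-c)[1::-1])))
x=(C[0]+C[3]-C[1]-C[2]); print("edge y-ish",np.degrees(np.arctan2(x[1],x[0])))
x=(C[0]+C[1]-C[2]-C[3]); print("edge x-ish",np.degrees(np.arctan2(x[1],x[0])))
a=f(315,170,8,225,180,.103);b=f(210,290,8,225,180,.103);print("handle",a,b,np.degrees(np.arctan2(*(b-a)[1::-1])),(a+b)/2)
B=[f(*p,5,310,180,.098) for p in[(190,497),(503,492)]];H=[f(*p,5,310,180,.098) for p in[(127,65),(535,58)]]
for n,P in(("bar",B),("hinge",H)):
    v=P[0]-P[1];print(n,P[0].round(4),P[1].round(4),np.mean(P,0).round(4),np.linalg.norm(v),np.degrees(np.arctan2(v[1],v[0])))
v=np.mean(H,0)-np.mean(B,0);print(np.linalg.norm(v),np.degrees(np.arctan2(v[1],v[0])))
print(ray(d,452,318,.14),ray(d,341,328,.0))
s=env.get_image("scene")
for n,p in(("bar",np.mean(B,0)),("b0",B[0]),("b1",B[1]),("hinge",np.mean(H,0)),("iso",c)):print(n,proj(s,p))
crop(s,200,220,400,370,4,"pics/s1.png")
E
```

```text
[0.6835 0.1906 0.057 ]
[0.6524 0.2688 0.057 ]
[0.5742 0.2388 0.057 ]
[0.605  0.1605 0.057 ]
ctr [0.6287837  0.21469027 0.057     ]
green [0.59662968 0.20235485 0.06      ] -159.01142425327686 red 142.11880548570574
edge y-ish -68.42133650377154
edge x-ish 20.97350970883437
handle [0.64739205 0.19856745 0.103     ] [0.60855989 0.228926   0.103     ] 141.9820948005197 [0.62797597 0.21374672 0.103     ]
bar [ 0.4603 -0.0113  0.098 ] [ 0.4668 -0.1633  0.098 ] [ 0.4636 -0.0873  0.098 ] 0.15206297999148038 92.46952587203303
hinge [0.6752 0.0236 0.098 ] [ 0.6852 -0.1805  0.098 ] [ 0.6802 -0.0784  0.098 ] 0.2043141620436255 92.80095439706214
0.21680055493860537 2.3400435372158275
[ 0.37175215 -0.25193089  0.14      ] [ 0.34438044 -0.00309603  0.        ]
bar [249.40537138 249.05059525]
b0 [275.54767918 242.68750502]
b1 [222.24510573 255.66145846]
hinge [284.22494856 292.9402649 ]
iso [378.33727318 269.30752798]
```

View pics/s1.png

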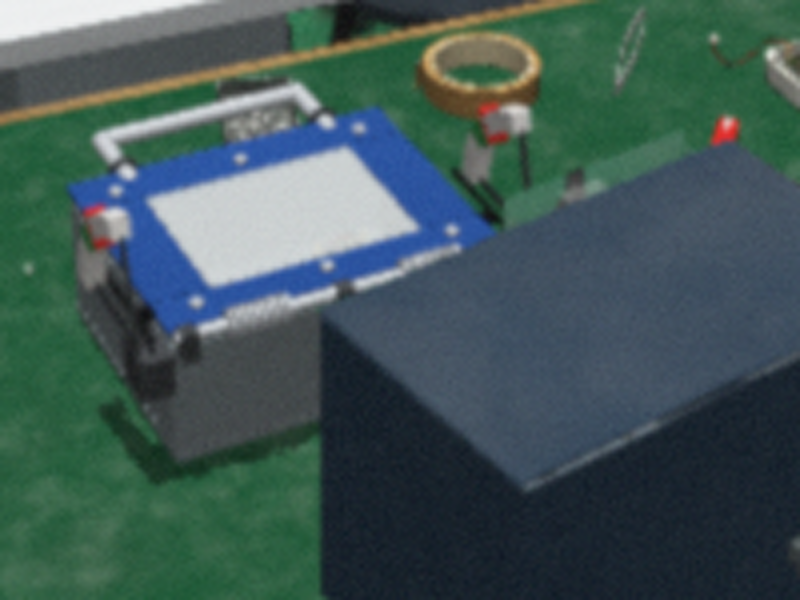

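```bash
python3 - <<'E'
from h import *
s=env.get_image("scene")
crop(s,300,225,400,295,8,"pics/s2.png")
d=env.get_image("top")
crop(d,225,170,345,290,6,"pics/t2.png")
E
```

```text
(no output)
```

View pics/s2.png

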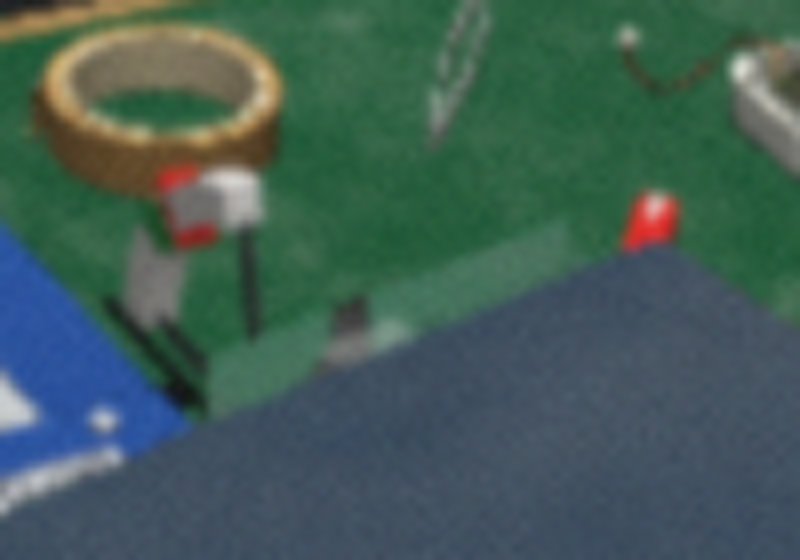

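View pics/t2.png

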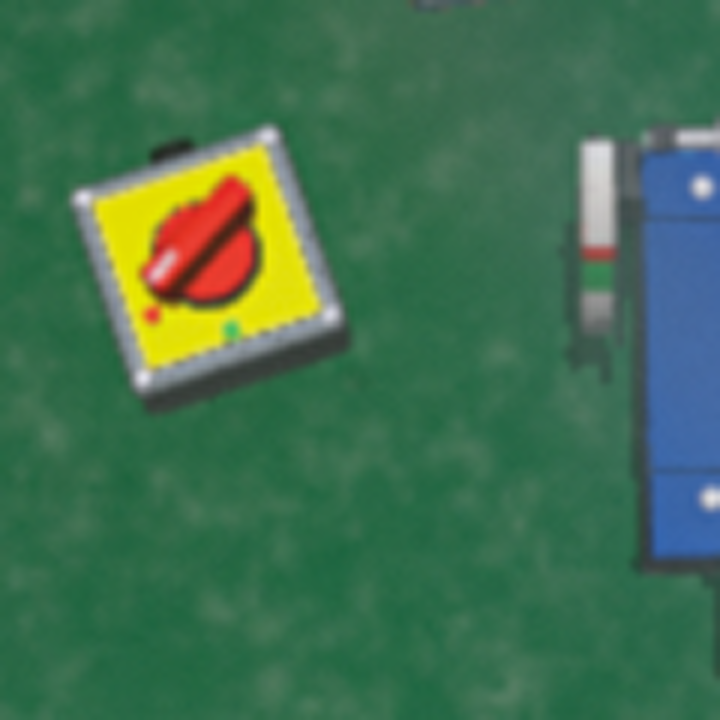

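```bash
python3 - <<'E'
from h import *
d=env.get_image("top")
print("orange cap",ray(d,153,198,.2),"base",ray(d,178,222,0))
print("drawer",ray(d,300,168,0),ray(d,408,152,0),ray(d,295,168,.15))
crop(d,270,50,420,180,5,"pics/cab.png")
E
```

```text
orange cap [0.62107699 0.43919895 0.2       ] base [0.60956257 0.43259746 0.        ]
drawer [0.76853018 0.11585772 0.        ] [ 0.82369906 -0.17768104  0.        ] [0.71865876 0.1230496  0.15      ]
```

View pics/cab.png

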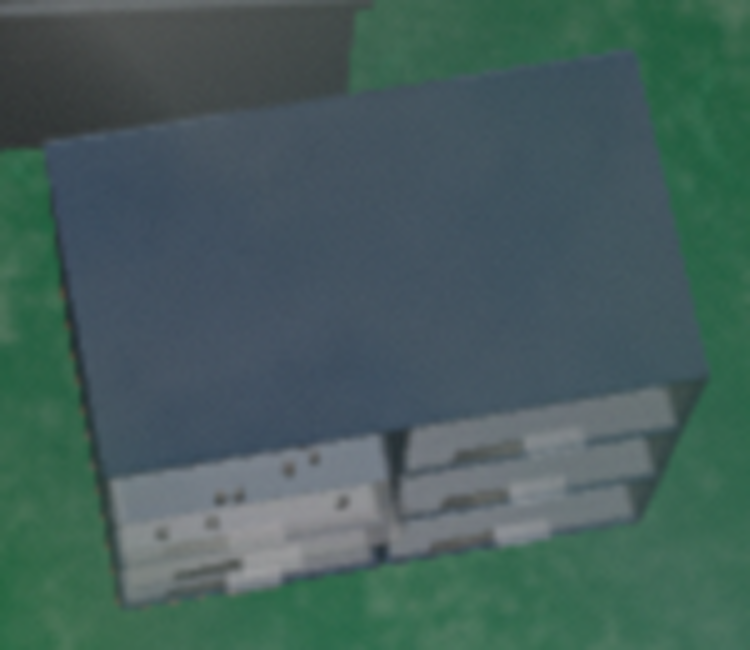

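Call:
{"method": "apply_moves", "body": {"plan": [{"tx": 45,"ty": -30,"tz": 15},{"tx": 90,"ty": -60,"tz": 20,"rz": -0.05},{"tx": 135,"ty": -90,"tz": 20,"rz": -0.1},{"tx": 180,"ty": -120,"tz": 20,"rz": -0.15},{"tx": 220,"ty": -150,"tz": 20,"rz": -0.2},{"tx": 260,"ty": -180,"tz": 15,"rz": -0.25},{"tx": 300,"ty": -210,"tz": 10,"rz": -0.3},{"tx": 340,"ty": -235,"tz": 0,"rz": -0.33},{"tx": 380,"ty": -260,"tz": -15,"rz": -0.33},{"tx": 415,"ty": -285,"tz": -40,"rz": -0.33},{"tx": 450,"ty": -306,"tz": -70,"rz": -0.33},{"tx": 450,"ty": -306,"tz": -80,"rz": -0.33}], "grip_force": 60}}

```text
validation failed for argument at $.pl...
```

Call:
{"method": "apply_moves", "body": {"plan": [{"tx": 45,"ty": -30,"tz": 15,"rx": 0,"ry": 0,"rz": 0,"jaw": 1},{"tx": 90,"ty": -60,"tz": 20,"rx": 0,"ry": 0,"rz": -0.05,"jaw": 1}], "grip_force": 60}}

```text
time_s: 0.6
position: [0.2603, 0.4657, 0.2509]
tool_rot: [[-0.929, 0.369, 0.001], [0.369, 0.929, 0.001], [-0.0, 0.001, -1.0]]
ft_force: [1.1, 1.0, 0.6]
grip_width: 0.0853
```

Call:
{"method": "apply_moves", "body": {"plan": [{"tx": 40,"ty": -27,"tz": 0,"rx": 0,"ry": 0,"rz": -0.05,"jaw": 1},{"tx": 80,"ty": -54,"tz": 0,"rx": 0,"ry": 0,"rz": -0.1,"jaw": 1},{"tx": 120,"ty": -82,"tz": 0,"rx": 0,"ry": 0,"rz": -0.15,"jaw": 1},{"tx": 160,"ty": -109,"tz": 0,"rx": 0,"ry": 0,"rz": -0.2,"jaw": 1},{"tx": 200,"ty": -136,"tz": -10,"rx": 0,"ry": 0,"rz": -0.25,"jaw": 1},{"tx": 240,"ty": -163,"tz": -20,"rx": 0,"ry": 0,"rz": -0.285,"jaw": 1},{"tx": 280,"ty": -191,"tz": -35,"rx": 0,"ry": 0,"rz": -0.285,"jaw": 1},{"tx": 320,"ty": -218,"tz": -55,"rx": 0,"ry": 0,"rz": -0.285,"jaw": 1},{"tx": 350,"ty": -238,"tz": -80,"rx": 0,"ry": 0,"rz": -0.285,"jaw": 1},{"tx": 368,"ty": -251,"tz": -100,"rx": 0,"ry": 0,"rz": -0.285,"jaw": 1},{"tx": 368,"ty": -251,"tz": -110,"rx": 0,"ry": 0,"rz": -0.285,"jaw": 0.2}], "grip_force": 60}}

```text
time_s: 1.7
position: [0.6296, 0.2123, 0.138]
tool_rot: [[-0.786, 0.618, -0.002], [0.618, 0.786, -0.0], [0.001, -0.002, -1.0]]
ft_force: [-0.3, 0.9, -0.2]
grip_width: 0.0732
```

```bash
python3 - <<'E'
from h import *
d=env.get_image("top"); crop(d,210,150,320,250,6,"pics/a1.png")
s=env.observe();print(s["position"],s["grip_width"],s["q"])
print(proj(d,s["position"]),proj(d,[.6285,.2143,.103]))
E
```

```text
[0.62799452 0.213625   0.13734439] 0.06618651858641021 [ 8.57408412e+00  3.73838875e+01  6.25598940e+01  2.50583561e-02
  8.02833007e+01 -4.33198255e+01]
[255.97408553 204.83320503] [257.17889042 208.07640859]
```

View pics/a1.png

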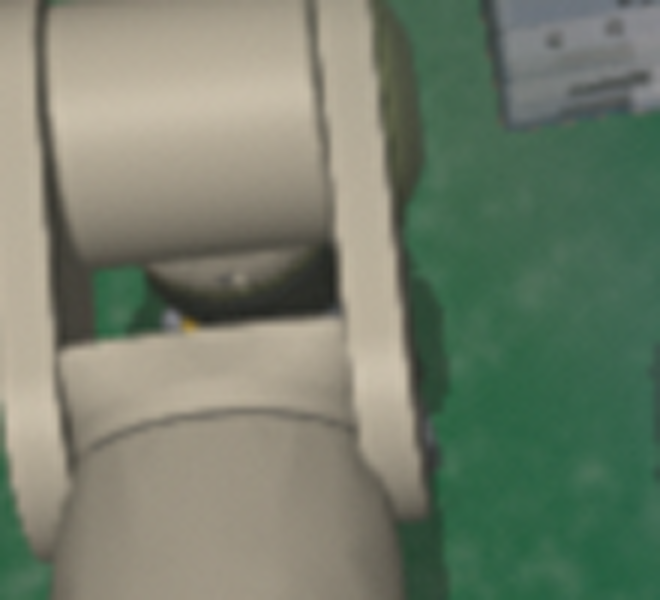

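Call:
{"method": "apply_moves", "body": {"plan": [{"tx": 0,"ty": 0,"tz": -20,"rx": 0,"ry": 0,"rz": 0,"jaw": 0},{"tx": 0,"ty": 0,"tz": -40,"rx": 0,"ry": 0,"rz": 0,"jaw": 0},{"tx": 0,"ty": 0,"tz": -52,"rx": 0,"ry": 0,"rz": 0,"jaw": 0},{"tx": 0,"ty": 0,"tz": -60,"rx": 0,"ry": 0,"rz": 0,"jaw": 0},{"tx": 0,"ty": 0,"tz": -60,"rx": 0,"ry": 0,"rz": 0,"jaw": 0}], "grip_force": 40}}

```text
time_s: 2.25
position: [0.6275, 0.2141, 0.0771]
tool_rot: [[-0.787, 0.617, -0.005], [0.617, 0.787, -0.0], [0.004, -0.003, -1.0]]
ft_force: [-0.3, -0.0, 0.1]
grip_width: 0.0428
```

```bash
python3 - <<'E'
from h import *
d=env.get_image("scene"); crop(d,330,190,430,280,6,"pics/a2.png")
E
```

```text
(no output)
```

View pics/a2.png

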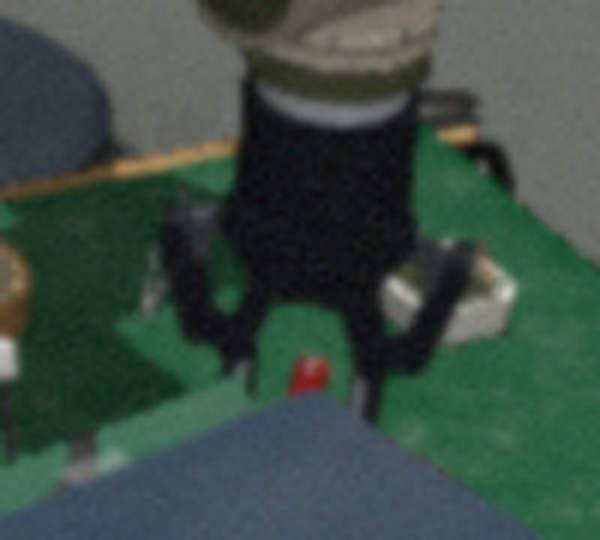

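Handle is between the fingers (crop 310,375). Close.

Call:
{"method": "apply_moves", "body": {"plan": [{"tx": 0,"ty": 0,"tz": 0,"rx": 0,"ry": 0,"rz": 0,"jaw": -1},{"tx": 0,"ty": 0,"tz": 0,"rx": 0,"ry": 0,"rz": 0,"jaw": -1},{"tx": 0,"ty": 0,"tz": 0,"rx": 0,"ry": 0,"rz": 0,"jaw": -1},{"tx": 0,"ty": 0,"tz": 0,"rx": 0,"ry": 0,"rz": 0,"jaw": -1},{"tx": 0,"ty": 0,"tz": 0,"rx": 0,"ry": 0,"rz": 0,"jaw": -1}], "grip_force": 40}}

```text
time_s: 2.8
position: [0.6289, 0.2148, 0.0792]
tool_rot: [[-0.787, 0.617, 0.0], [0.617, 0.787, 0.002], [0.001, 0.001, -1.0]]
ft_force: [2.3, 5.5, 3.8]
grip_width: 0.0132
```

Call:
{"method": "apply_moves", "body": {"plan": [{"tx": 0,"ty": 0,"tz": 0,"rx": 0,"ry": 0,"rz": 0.1,"jaw": -1},{"tx": 0,"ty": 0,"tz": 0,"rx": 0,"ry": 0,"rz": 0.2,"jaw": -1},{"tx": 0,"ty": 0,"tz": 0,"rx": 0,"ry": 0,"rz": 0.3,"jaw": -1},{"tx": 0,"ty": 0,"tz": 0,"rx": 0,"ry": 0,"rz": 0.4,"jaw": -1},{"tx": 0,"ty": 0,"tz": 0,"rx": 0,"ry": 0,"rz": 0.5,"jaw": -1},{"tx": 0,"ty": 0,"tz": 0,"rx": 0,"ry": 0,"rz": 0.6,"jaw": -1},{"tx": 0,"ty": 0,"tz": 0,"rx": 0,"ry": 0,"rz": 0.7,"jaw": -1},{"tx": 0,"ty": 0,"tz": 0,"rx": 0,"ry": 0,"rz": 0.8,"jaw": -1},{"tx": 0,"ty": 0,"tz": 0,"rx": 0,"ry": 0,"rz": 0.9,"jaw": -1},{"tx": 0,"ty": 0,"tz": 0,"rx": 0,"ry": 0,"rz": 1.0,"jaw": -1},{"tx": 0,"ty": 0,"tz": 0,"rx": 0,"ry": 0,"rz": 1.03,"jaw": -1},{"tx": 0,"ty": 0,"tz": 0,"rx": 0,"ry": 0,"rz": 1.03,"jaw": -1}], "grip_force": 40}}

```text
time_s: 4.0
position: [0.629, 0.2146, 0.0793]
tool_rot: [[-0.934, -0.356, -0.001], [-0.356, 0.934, 0.0], [0.001, 0.001, -1.0]]
ft_force: [1.3, -0.2, -1.3]
grip_width: 0.0133
```

Call:
{"method": "apply_moves", "body": {"plan": [{"tx": 0,"ty": 0,"tz": 0,"rx": 0,"ry": 0,"rz": 0,"jaw": -0.1},{"tx": 0,"ty": 0,"tz": 0,"rx": 0,"ry": 0,"rz": 0,"jaw": -0.1},{"tx": 0,"ty": 0,"tz": 0,"rx": 0,"ry": 0,"rz": 0,"jaw": -0.1},{"tx": 0,"ty": 0,"tz": 25,"rx": 0,"ry": 0,"rz": 0,"jaw": -0.1},{"tx": 0,"ty": 0,"tz": 70,"rx": 0,"ry": 0,"rz": 0,"jaw": -0.1},{"tx": -20,"ty": 0,"tz": 110,"rx": 0,"ry": 0,"rz": -0.1,"jaw": -0.1},{"tx": -55,"ty": -20,"tz": 120,"rx": 0,"ry": 0,"rz": -0.2,"jaw": -0.1},{"tx": -90,"ty": -45,"tz": 120,"rx": 0,"ry": 0,"rz": -0.3,"jaw": -0.1},{"tx": -120,"ty": -75,"tz": 120,"rx": 0,"ry": 0,"rz": -0.4,"jaw": -0.1},{"tx": -140,"ty": -110,"tz": 120,"rx": 0,"ry": 0,"rz": -0.5,"jaw": -0.1},{"tx": -155,"ty": -150,"tz": 120,"rx": 0,"ry": 0,"rz": -0.6,"jaw": -0.1},{"tx": -160,"ty": -190,"tz": 120,"rx": 0,"ry": 0,"rz": -0.7,"jaw": -0.1}], "grip_force": 40}}

```text
time_s: 5.2
position: [0.4674, 0.0237, 0.1997]
tool_rot: [[-0.943, 0.333, -0.001], [0.333, 0.943, 0.001], [0.001, 0.001, -1.0]]
ft_force: [0.8, -0.6, 0.2]
grip_width: 0.0386
```

```bash
python3 - <<'E'
from h import *
d=env.get_image("top"); cv2.imwrite("pics/t3.png",d["image"][:,:,::-1]);crop(d,225,180,295,245,8,"pics/iso2.png")
E
```

```text
(no output)
```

View pics/t3.png

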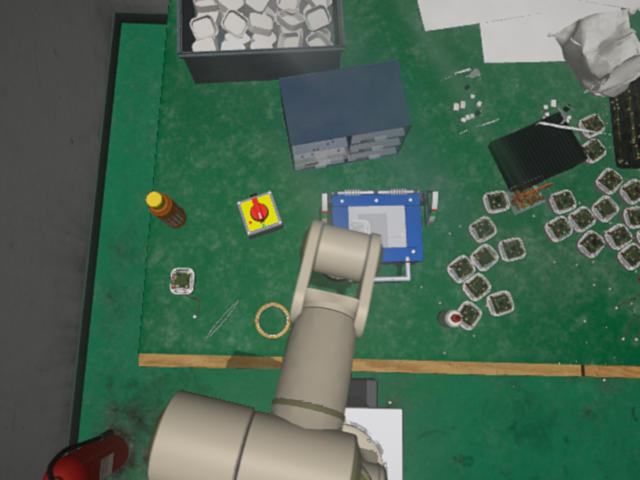

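View pics/iso2.png

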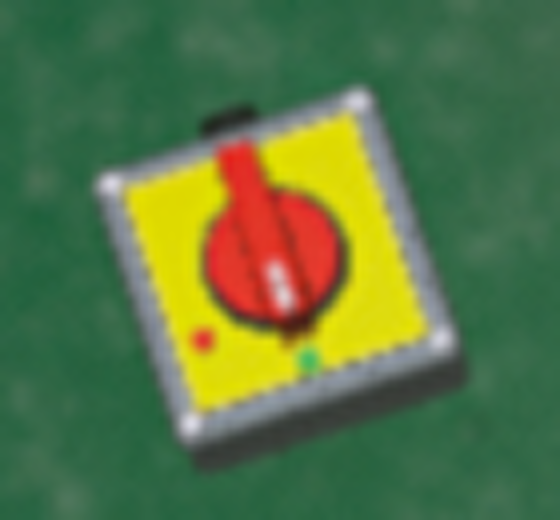

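Call:
{"method": "apply_moves", "body": {"plan": [{"tx": 0,"ty": -15,"tz": 0,"rx": 0,"ry": 0,"rz": -0.12,"jaw": -0.15},{"tx": 0,"ty": -30,"tz": 0,"rx": 0,"ry": 0,"rz": -0.24,"jaw": -0.15},{"tx": 0,"ty": -45,"tz": 0,"rx": 0,"ry": 0,"rz": -0.36,"jaw": -0.15},{"tx": 0,"ty": -60,"tz": 0,"rx": 0,"ry": 0,"rz": -0.48,"jaw": -0.15},{"tx": -2,"ty": -75,"tz": 0,"rx": 0,"ry": 0,"rz": -0.6,"jaw": -0.15},{"tx": -4,"ty": -90,"tz": -10,"rx": 0,"ry": 0,"rz": -0.72,"jaw": -0.15},{"tx": -4,"ty": -100,"tz": -20,"rx": 0,"ry": 0,"rz": -0.84,"jaw": -0.15},{"tx": -4,"ty": -111,"tz": -30,"rx": 0,"ry": 0,"rz": -0.96,"jaw": -0.15},{"tx": -4,"ty": -111,"tz": -40,"rx": 0,"ry": 0,"rz": -1.08,"jaw": -0.15},{"tx": -4,"ty": -111,"tz": -55,"rx": 0,"ry": 0,"rz": -1.19,"jaw": -0.15},{"tx": -4,"ty": -111,"tz": -65,"rx": 0,"ry": 0,"rz": -1.19,"jaw": -0.15},{"tx": -4,"ty": -111,"tz": -65,"rx": 0,"ry": 0,"rz": -1.19,"jaw": -0.15}], "grip_force": 40}}

```text
time_s: 6.45
position: [0.4633, -0.0918, 0.1337]
tool_rot: [[-0.035, 0.999, -0.004], [0.999, 0.035, 0.001], [0.001, -0.004, -1.0]]
ft_force: [-0.4, 0.5, 0.3]
grip_width: 0.0362
```

```bash
python3 - <<'E'
from h import *
d=env.get_image("top"); crop(d,300,180,440,300,5,"pics/b1.png")
d=env.get_image("scene"); crop(d,200,190,330,290,6,"pics/b2.png")
print(env.observe()["position"])
E
```

```text
[ 0.46400609 -0.0920402   0.13497389]
```

View pics/b1.png

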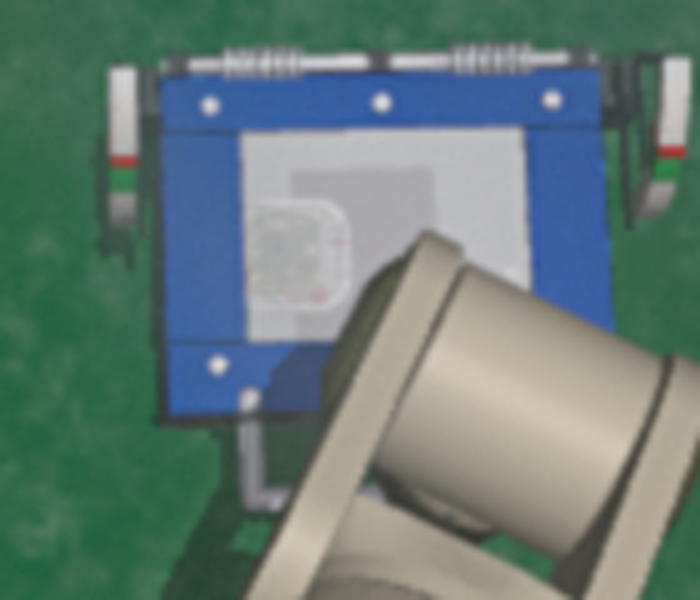

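View pics/b2.png

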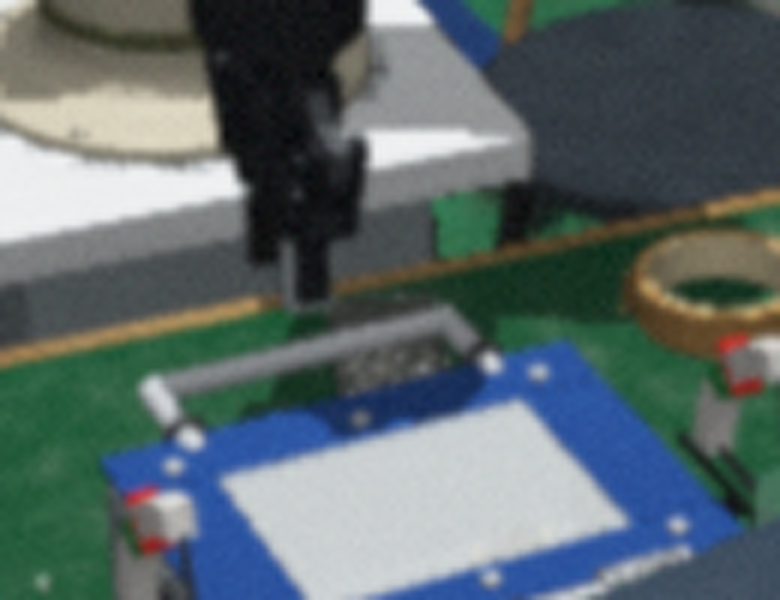

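Call:
{"method": "apply_moves", "body": {"plan": [{"tx": 0,"ty": 4,"tz": -15,"rx": 0,"ry": 0,"rz": 0,"jaw": -0.15},{"tx": 0,"ty": 4,"tz": -30,"rx": 0,"ry": 0,"rz": 0,"jaw": -0.15},{"tx": 0,"ty": 4,"tz": -45,"rx": 0,"ry": 0,"rz": 0,"jaw": -0.15},{"tx": 0,"ty": 4,"tz": -55,"rx": 0,"ry": 0,"rz": 0,"jaw": -0.15},{"tx": 0,"ty": 4,"tz": -55,"rx": 0,"ry": 0,"rz": 0,"jaw": -0.15}], "grip_force": 60}}

```text
time_s: 7.05
position: [0.4638, -0.0879, 0.0795]
tool_rot: [[-0.036, 0.999, -0.002], [0.999, 0.036, 0.0], [0.001, -0.002, -1.0]]
ft_force: [0.3, -0.3, 0.4]
grip_width: 0.0364
```

Call:
{"method": "apply_moves", "body": {"plan": [{"tx": 0,"ty": 0,"tz": 0,"rx": 0,"ry": 0,"rz": 0,"jaw": -1},{"tx": 0,"ty": 0,"tz": 0,"rx": 0,"ry": 0,"rz": 0,"jaw": -1},{"tx": 0,"ty": 0,"tz": 0,"rx": 0,"ry": 0,"rz": 0,"jaw": -1},{"tx": 0,"ty": 0,"tz": 0,"rx": 0,"ry": 0,"rz": 0,"jaw": -1}], "grip_force": 60}}

```text
time_s: 7.45
position: [0.4636, -0.0881, 0.08]
tool_rot: [[-0.036, 0.999, -0.003], [0.999, 0.036, -0.0], [-0.0, -0.003, -1.0]]
ft_force: [-5.8, -1.5, 5.3]
grip_width: 0.0097
```

```bash
python3 - <<'E'
from h import *
s=env.observe();print(s["position"],s["ft_force"],s["wrist_torque"],s["grip_width"])
d=env.get_image("scene"); crop(d,200,190,330,290,6,"pics/b3.png")
p=s["position"]+[0,0,.0187]
h=np.array([.6802,-.0784,.098]);a=np.radians(2.4);ux=np.array([np.cos(a),np.sin(a),0])
r=(h-p)@ux; print("r",r,p)
for t in np.arange(.1,1.0,.05): print(round(t,2),(( .217*(1-np.cos(t))*ux+[0,0,.217*np.sin(t)])*1000).round(0))
E
```

```text
[ 0.46355808 -0.08807219  0.08003672] [-5.75965169 -1.51418845  5.31803188] [-0.27462864  0.75819106  0.18376279] 0.009722054143743452
r 0.21685691554218084 [ 0.46355808 -0.08807219  0.09873672]
0.1 [ 1.  0. 22.]
0.15 [ 2.  0. 32.]
0.2 [ 4.  0. 43.]
0.25 [ 7.  0. 54.]
0.3 [10.  0. 64.]
0.35 [13.  1. 74.]
0.4 [17.  1. 85.]
0.45 [22.  1. 94.]
0.5 [ 27.   1. 104.]
0.55 [ 32.   1. 113.]
0.6 [ 38.   2. 123.]
0.65 [ 44.   2. 131.]
0.7 [ 51.   2. 140.]
0.75 [ 58.   2. 148.]
0.8 [ 66.   3. 156.]
0.85 [ 74.   3. 163.]
0.9 [ 82.   3. 170.]
0.95 [ 91.   4. 177.]
```

View pics/b3.png

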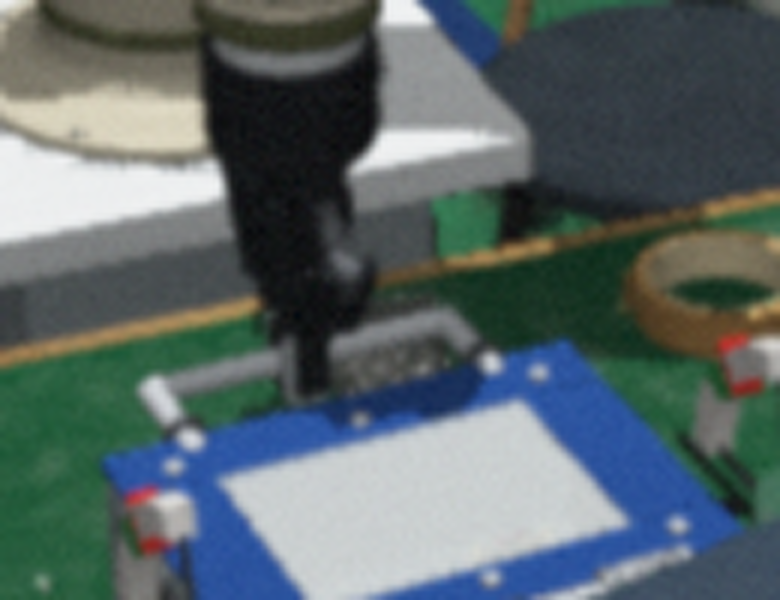

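Call:
{"method": "apply_moves", "body": {"plan": [{"tx": 0,"ty": 0,"tz": 5,"rx": 0,"ry": 0,"rz": 0,"jaw": -1},{"tx": 0.5,"ty": 0,"tz": 12,"rx": 0,"ry": 0,"rz": 0,"jaw": -1},{"tx": 1,"ty": 0,"tz": 22,"rx": 0,"ry": 0,"rz": 0,"jaw": -1},{"tx": 2,"ty": 0,"tz": 32,"rx": 0,"ry": 0,"rz": 0,"jaw": -1},{"tx": 4,"ty": 0,"tz": 43,"rx": 0,"ry": 0,"rz": 0,"jaw": -1},{"tx": 7,"ty": 0,"tz": 54,"rx": 0,"ry": 0,"rz": 0,"jaw": -1},{"tx": 10,"ty": 0,"tz": 64,"rx": 0,"ry": 0,"rz": 0,"jaw": -1},{"tx": 10,"ty": 0,"tz": 64,"rx": 0,"ry": 0,"rz": 0,"jaw": -1}], "grip_force": 60}}

```text
time_s: 8.3
position: [0.473, -0.0876, 0.1455]
tool_rot: [[-0.036, 0.999, -0.003], [0.999, 0.036, 0.0], [0.0, -0.003, -1.0]]
ft_force: [-6.4, -0.2, -0.6]
grip_width: 0.0098
```

```bash
python3 - <<'E'
from h import *
s=env.observe();print(s["position"],s["ft_force"],s["wrist_torque"],s["grip_width"])
d=env.get_image("scene"); crop(d,200,190,330,290,6,"pics/c1.png")
E
```

```text
[ 0.47304138 -0.08761178  0.14552165] [-6.39800902 -0.22276083 -0.5696528 ] [-0.02866441  1.04853205  0.1298162 ] 0.009790631056606856
```

View pics/c1.png

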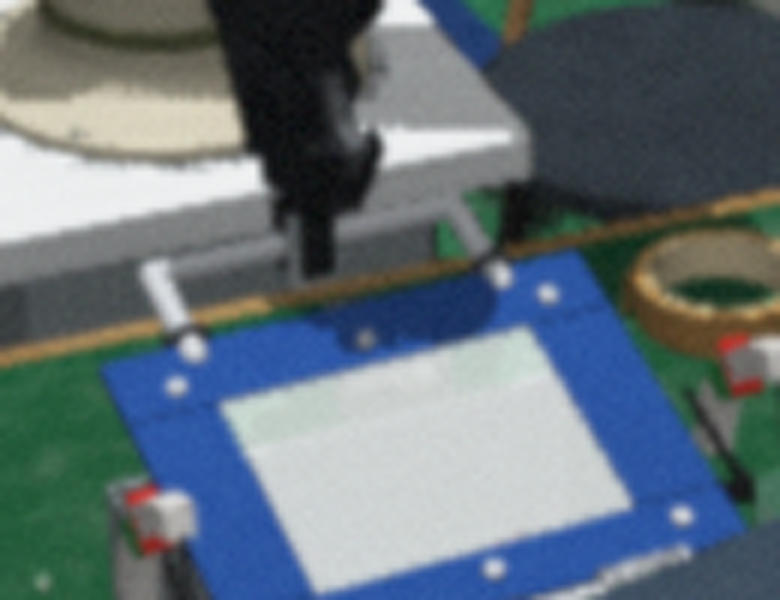

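Call:
{"method": "apply_moves", "body": {"plan": [{"tx": 3,"ty": 0,"tz": 9,"rx": 0,"ry": 0,"rz": 0,"jaw": -1},{"tx": 7,"ty": 0,"tz": 19,"rx": 0,"ry": 0,"rz": 0,"jaw": -1},{"tx": 11,"ty": 0,"tz": 28,"rx": 0,"ry": 0,"rz": 0,"jaw": -1},{"tx": 16,"ty": 1,"tz": 38,"rx": 0,"ry": 0,"rz": 0,"jaw": -1},{"tx": 21,"ty": 1,"tz": 48,"rx": 0,"ry": 0,"rz": 0,"jaw": -1},{"tx": 27,"ty": 1,"tz": 57,"rx": 0,"ry": 0,"rz": 0,"jaw": -1},{"tx": 33,"ty": 1,"tz": 66,"rx": 0,"ry": 0,"rz": 0,"jaw": -1},{"tx": 33,"ty": 1,"tz": 66,"rx": 0,"ry": 0,"rz": 0,"jaw": -1}], "grip_force": 60}}

```text
time_s: 9.15
position: [0.5059, -0.086, 0.2127]
tool_rot: [[-0.037, 0.999, -0.003], [0.999, 0.037, 0.001], [0.001, -0.003, -1.0]]
ft_force: [-7.8, 1.9, 4.7]
grip_width: 0.0099
```

```bash
python3 - <<'E'
from h import *
s=env.observe();print(s["position"],s["ft_force"],s["wrist_torque"],s["grip_width"])
d=env.get_image("scene"); crop(d,200,190,330,290,6,"pics/c2.png")
p=s["position"]+[0,0,.0187]
h=np.array([.6802,-.0784,.098]);print(np.hypot(*(p-h)[[0,2]]),np.arctan2(p[2]-h[2],h[0]-p[0]))
E
```

```text
[ 0.50589462 -0.08603935  0.21272988] [-7.82319185  1.89241025  4.66907192] [0.42629853 1.22269199 0.1151103 ] 0.009930490239689614
0.21951286537683323 0.65334431571318
```

View pics/c2.png

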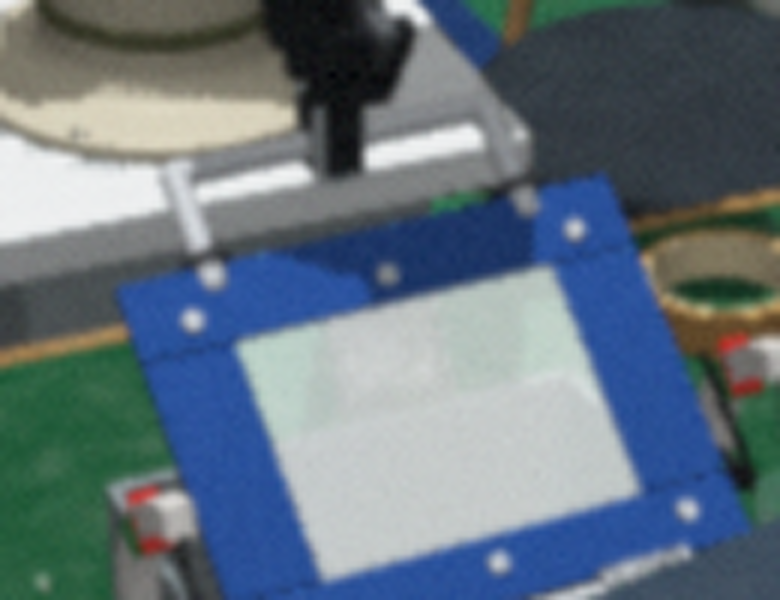

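Call:
{"method": "apply_moves", "body": {"plan": [{"tx": 3,"ty": 0,"tz": 5,"rx": 0,"ry": 0,"rz": 0,"jaw": -1},{"tx": 6,"ty": 0,"tz": 9,"rx": 0,"ry": 0,"rz": 0,"jaw": -1},{"tx": 13,"ty": 0,"tz": 17,"rx": 0,"ry": 0,"rz": 0,"jaw": -1},{"tx": 21,"ty": 1,"tz": 25,"rx": 0,"ry": 0,"rz": 0,"jaw": -1},{"tx": 29,"ty": 1,"tz": 32,"rx": 0,"ry": 0,"rz": 0,"jaw": -1},{"tx": 37,"ty": 1,"tz": 39,"rx": 0,"ry": 0,"rz": 0,"jaw": -1},{"tx": 45,"ty": 1,"tz": 46,"rx": 0,"ry": 0,"rz": 0,"jaw": -1},{"tx": 45,"ty": 1,"tz": 46,"rx": 0,"ry": 0,"rz": 0,"jaw": -1}], "grip_force": 60}}

```text
time_s: 10.0
position: [0.5515, -0.0838, 0.26]
tool_rot: [[-0.038, 0.999, -0.001], [0.999, 0.038, 0.002], [0.002, -0.001, -1.0]]
ft_force: [-3.6, 5.9, 3.2]
grip_width: 0.0096
```

```bash
python3 - <<'E'
from h import *
s=env.observe();print(s["position"],s["ft_force"],s["wrist_torque"],s["grip_width"])
d=env.get_image("scene"); crop(d,200,170,340,290,5,"pics/c3.png")
p=s["position"]+[0,0,.0187]
h=np.array([.6802,-.0784,.098]);print(np.hypot(*(p-h)[[0,2]]),np.arctan2(p[2]-h[2],h[0]-p[0]))
E
```

```text
[ 0.5515047  -0.08384094  0.26001114] [-3.55269312  5.86670738  3.15333725] [0.89344458 0.62709818 0.02922944] 0.009628150295623352
0.22185355247125826 0.9519556153080309
```

View pics/c3.png

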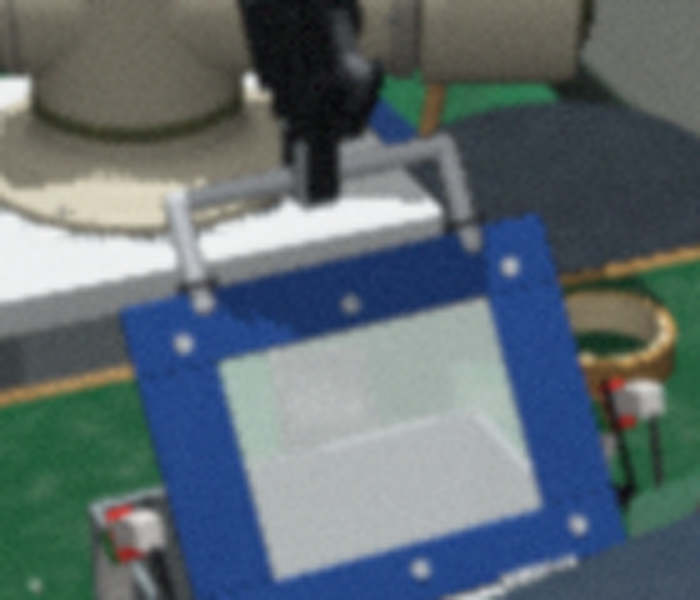

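```bash
cat >> h.py <<'E'
def bar(t,off,h=np.array([.6802,-.0784,.098]),a=np.radians(2.4)):
    ux=np.array([np.cos(a),np.sin(a),0]);uy=np.array([-np.sin(a),np.cos(a),0])
    return h-.217*np.cos(t)*ux+np.array([0,0,.217*np.sin(t)])+off*uy
E
python3 - <<'E'
from h import *
s=env.get_image("scene");d=env.get_image("top")
for t in(.85,.9,.95,1): print(t,[((proj(s,bar(t,o))-[200,170])*5).round(0) for o in(.07,-.07)],[((proj(d,bar(t,o))-[310,170])*5).round(0) for o in(.07,-.07)])
crop(d,310,170,450,290,5,"pics/c4.png")
E
```

```text
0.85 [array([426., 155.]), array([159., 212.])] [array([225., 332.]), array([551., 328.])]
0.9 [array([434., 149.]), array([165., 207.])] [array([226., 310.]), array([554., 306.])]
0.95 [array([441., 145.]), array([171., 202.])] [array([226., 287.]), array([556., 283.])]
1 [array([450., 141.]), array([177., 199.])] [array([227., 263.]), array([558., 259.])]
```

View pics/c4.png

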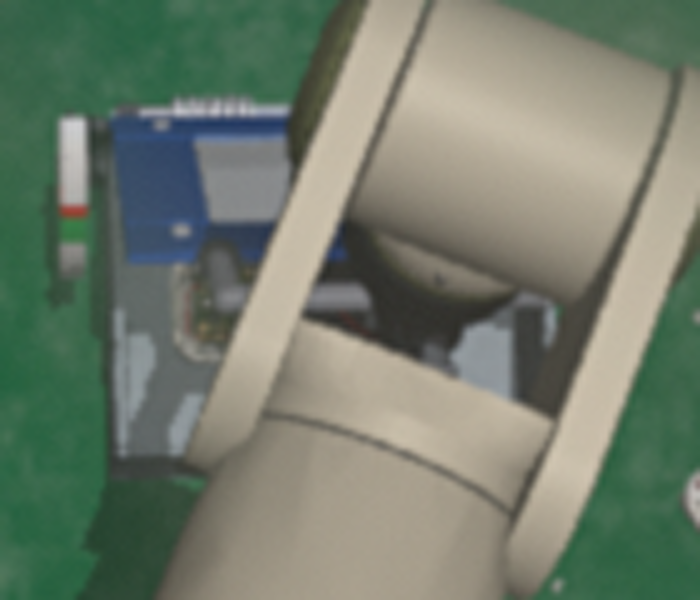

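Call:
{"method": "apply_moves", "body": {"plan": [{"tx": -3,"ty": 0,"tz": -3,"rx": 0,"ry": 0,"rz": 0,"jaw": -1},{"tx": -7,"ty": -1,"tz": -6,"rx": 0,"ry": 0,"rz": 0,"jaw": -1},{"tx": -15,"ty": -1,"tz": -12,"rx": 0,"ry": 0,"rz": 0,"jaw": -1},{"tx": -23,"ty": -2,"tz": -19,"rx": 0,"ry": 0,"rz": 0,"jaw": -1},{"tx": -31,"ty": -2,"tz": -27,"rx": 0,"ry": 0,"rz": 0,"jaw": -1},{"tx": -39,"ty": -2,"tz": -36,"rx": 0,"ry": 0,"rz": 0,"jaw": -1},{"tx": -46,"ty": -2,"tz": -45,"rx": 0,"ry": 0,"rz": 0,"jaw": -1},{"tx": -51,"ty": -3,"tz": -52,"rx": 0,"ry": 0,"rz": 0,"jaw": -1},{"tx": -54,"ty": -3,"tz": -57,"rx": 0,"ry": 0,"rz": 0,"jaw": -1},{"tx": -54,"ty": -3,"tz": -57,"rx": 0,"ry": 0,"rz": 0,"jaw": -1}], "grip_force": 60}}

```text
time_s: 11.15
position: [0.4968, -0.0866, 0.2022]
tool_rot: [[-0.038, 0.999, -0.002], [0.999, 0.038, 0.003], [0.003, -0.001, -1.0]]
ft_force: [2.2, 5.3, -1.0]
grip_width: 0.0096
```

```bash
python3 - <<'E'
from h import *
o=env.observe();print(o["position"],o["ft_force"],o["wrist_torque"],o["grip_width"])
p=o["position"]+[0,0,.0187]
h=np.array([.6802,-.0784,.098]);print(np.hypot(*(p-h)[[0,2]]),np.arctan2(p[2]-h[2],h[0]-p[0]))
s=env.get_image("scene");d=env.get_image("top")
for t in(.5,.55,.6,.65,.7): print(t,[((proj(s,bar(t,o))-[200,170])*5).round(0) for o in(.07,-.07)],[((proj(d,bar(t,o))-[310,170])*5).round(0) for o in(.07,-.07)])
crop(d,310,170,450,290,5,"pics/d1.png")
crop(s,200,170,340,290,5,"pics/d2.png")
E
```

```text
[ 0.49679146 -0.08657574  0.20219883] [ 2.2291155   5.30577497 -0.98256038] [ 0.76534688 -0.84044087  0.19367152] 0.009620803766286786
0.22077775164013105 0.5903636180584944
0.5 [array([387., 218.]), array([130., 275.])] [array([217., 461.]), array([529., 457.])]
0.55 [array([391., 207.]), array([133., 263.])] [array([218., 446.]), array([533., 441.])]
0.6 [array([396., 196.]), array([136., 253.])] [array([219., 430.]), array([536., 425.])]
0.65 [array([401., 186.]), array([140., 243.])] [array([221., 412.]), array([540., 408.])]
0.7 [array([407., 177.]), array([144., 234.])] [array([222., 394.]), array([543., 389.])]
```

View pics/d1.png

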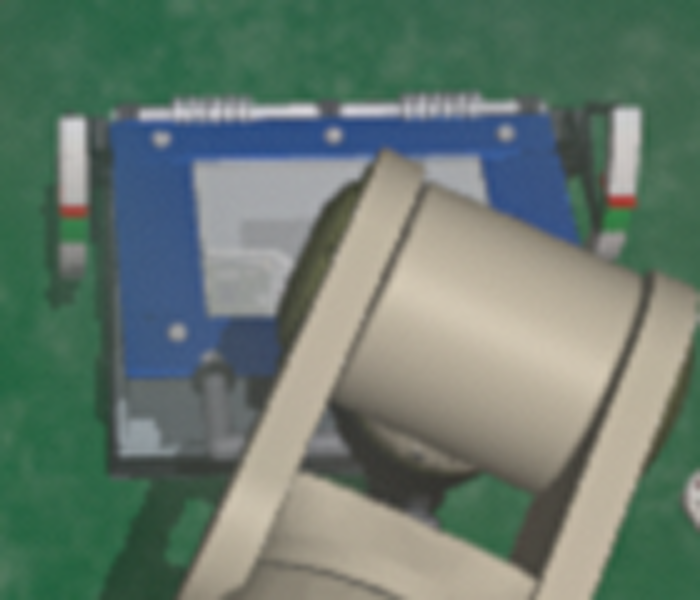

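View pics/d2.png

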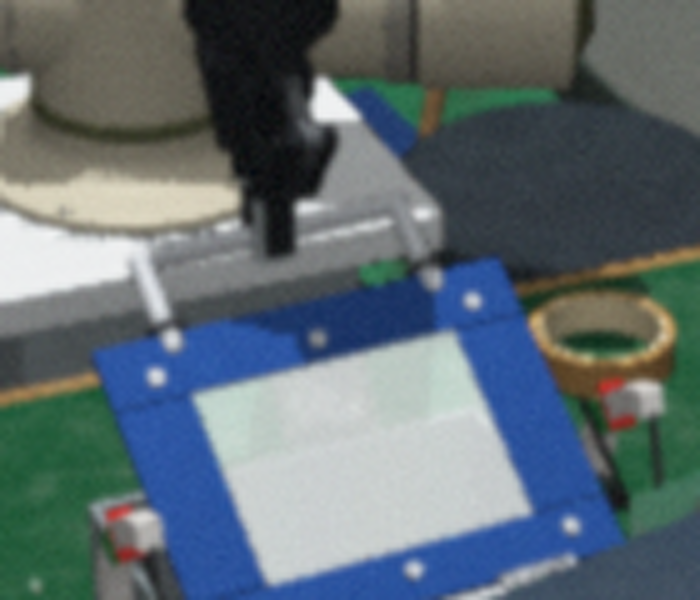

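Call:
{"method": "apply_moves", "body": {"plan": [{"tx": 1,"ty": 0,"tz": 2,"rx": 0,"ry": 0,"rz": 0,"jaw": -1},{"tx": 1,"ty": 0,"tz": 3,"rx": 0,"ry": 0,"rz": 0,"jaw": -1},{"tx": 1,"ty": 0,"tz": 3,"rx": 0,"ry": 0,"rz": 0,"jaw": -1},{"tx": 1,"ty": 0,"tz": 3,"rx": 0,"ry": 0,"rz": 0,"jaw": -1},{"tx": 1,"ty": 0,"tz": 3,"rx": 0,"ry": 0,"rz": 0,"jaw": -1},{"tx": 1,"ty": 0,"tz": 3,"rx": 0,"ry": 0,"rz": 0,"jaw": -1},{"tx": 1,"ty": 0,"tz": 3,"rx": 0,"ry": 0,"rz": 0,"jaw": -1},{"tx": 1,"ty": 0,"tz": 3,"rx": 0,"ry": 0,"rz": 0,"jaw": -1}], "grip_force": 60}}

```text
time_s: 12.05
position: [0.4992, -0.0864, 0.2061]
tool_rot: [[-0.038, 0.999, 0.001], [0.999, 0.038, 0.003], [0.003, 0.002, -1.0]]
ft_force: [6.3, 4.5, -2.3]
grip_width: 0.0097
```

```bash
python3 - <<'E'
from h import *
o=env.observe();print(o["position"],o["ft_force"],o["qvel"].round(2),o["grip_width"])
s=env.get_image("scene");d=env.get_image("top")
cv2.imwrite("pics/f_top.png",d["image"][:,:,::-1])
crop(s,205,240,255,290,12,"pics/f1.png")
crop(s,200,170,340,290,5,"pics/f2.png")
E
```

```text
[ 0.49922827 -0.08644625  0.20606583] [ 6.32637863  4.47548501 -2.31934508] [-0.01  0.05  0.06 -0.06  0.09  0.08] 0.009710856632599884
```

View pics/f_top.png

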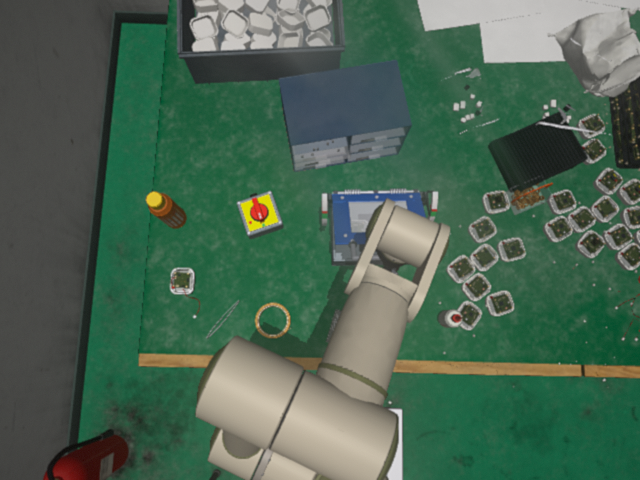

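View pics/f1.png

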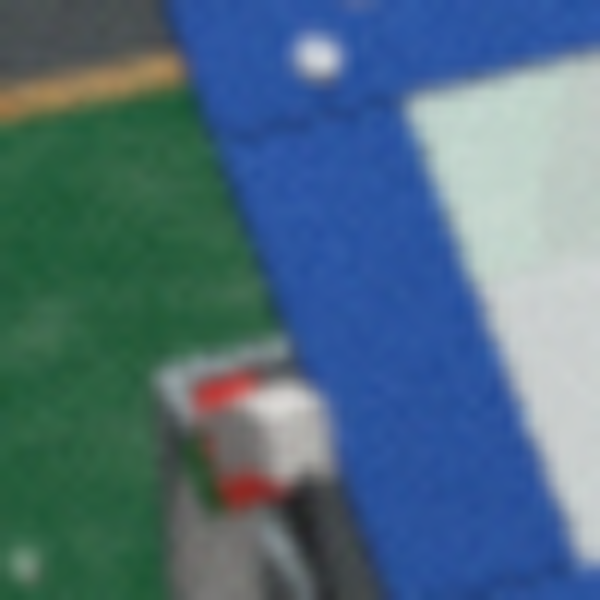

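View pics/f2.png

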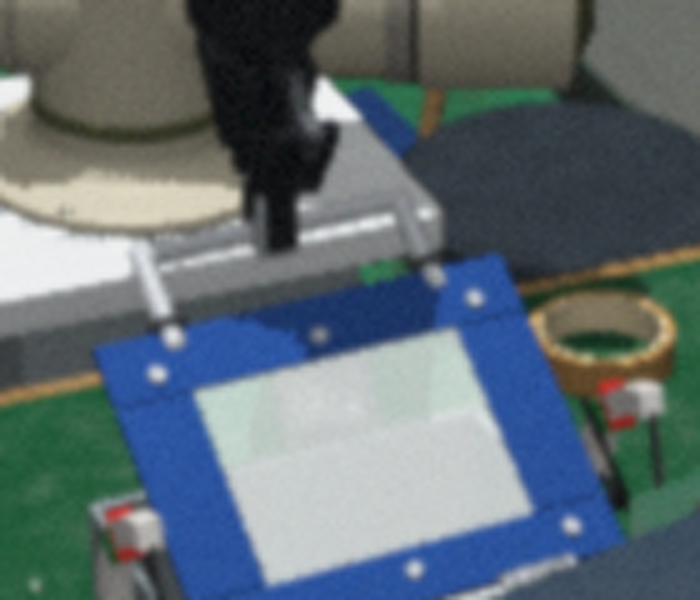

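```bash
python3 - <<'E'
from h import *
o=env.observe();print(o["time_s"],o["position"],o["ft_force"],o["grip_width"])
print(env.close_job())
o=env.observe();print(o["time_s"],o["position"],o["ft_force"],o["grip_width"])
E
```

```text
12.15 [ 0.49924069 -0.08644041  0.20607027] [ 6.17603322  5.18625353 -2.8012677 ] 0.010089511958641337
the job is handed in; nothing more can be done
None
the job is handed in; nothing more can be done
```

The job is handed in at about 12 s. The isolator is off and the cover is held by the fingers in the green band.

- **Isolator:** I turned the handle through 59° to the off stop and released it. A top image then showed its white line pointing at the green dot.
- **Cover:** I gripped the bar and raised the cover in small steps to about 0.93–0.95 rad. I then eased it back down to about 0.57 rad, against a band of 0.48–0.68.
- **Steadiness:** The fingers never left the bar. In the last readings the arm was still, with about 8 N on the wrist.
- **Surroundings:** The flux bottle and the other items were in the same places in the last top image. I never identified the loose camera in any image, so I have no check on it.

**Disagreements in the checks:**
- **Angle:** Before a final 3 mm upward nudge, arm position gave about 0.59 rad and the images about 0.55–0.57, all inside the band. I worked the angle out from the bar's position, because the pointer on the scale could not be read clearly.
- **Bar seating:** The gripping radius came out 2–5 mm larger than nominal, so the bar may sit slightly off the middle of the pads. The fingers also read about 10 mm on the 12 mm bar.

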